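Pop the dye bottle out of its warmer

ROBOT

A 6-joint arm with a two-finger parallel gripper is mounted at the origin on a cart in front of the work surface, level with it; the furniture and walls round the work are solid. World frame = base frame: x ahead of the robot, y to its left, z up, the work surface at z = 0. Lengths are in m, angles in rad, forces in N, time in s.
With the tool pointing down it reaches from about 0.275 to 0.75 m from the base axis. Payload 10.2 kg.
Tool frame: the origin (TCP) lies midway between the tips of the shut fingers; the grasp point (between the pads) lies 19 mm behind it; z points along the fingers, y is the line along which they close (so a half turn about z gives the same grasp; the last joint's range is limited). The gripper opens to 85 mm and grips with 20 to 120 N. Pads are 22 mm wide; open, the fingers measure 114 mm over their backs; the gripper's body (76 mm by 85 mm) begins 54 mm behind the grasp point. The pads swing forward as they close: fully open they stand 13 mm farther back than shut.
Start: joints at [1.076, 0.313, 1.498, -0, 1.331, -0.223], TCP at [0.141, 0.506, 0.21] pointing down, gripper open.
Joint ranges: [-2.94, 2.94], [-0.97, 2.17], [0.19, 2.56], [-1.23, 4.37], [0.02, 3.11], [-2.88, 2.88]. Speed limits (rad/s): [2.39, 2.39, 3.01, 3.14, 3.14, 3.14].

INTERFACE

Orientations are given as a 3x3 rotation matrix whose columns are the frame's x, y, z axes.
In Python, from bench import * gives the robot as it stands.
- The arm moves only by the shell command python3 -m creep 'ROWS' [FORCE]. ROWS is JSON, a list of rows, each an object of numbers: "gripper": the finger opening in cm, from 0 to 8.54; "dx", "dy", "dz": the shift along the tool's x, y, z in cm; "ax", "ay", "az": the turn, a rotation vector about the tool's x, y, z in degrees. In form: [{"gripper": .., "dx": .., "dy": .., "dz": .., "ax": .., "ay": .., "az": ..}, ...]. A call has 1 to 12 rows; each row is the pose to reach, as a shift and turn from the pose commanded when the call began, along the tool's axes at that moment; what a row does not reach only later rows make up. A row lasts 1/8 s, in which the tool goes at most 62.5 mm and 10.7 degrees, less where a joint would pass 70% of its speed; a pose out of reach is approached as far as the arm can. A call with a gripper value outside its range is refused whole. The fingers move at their own pace and stop on an object; FORCE is the grip in N (left out, the last holds). Time passes only in rows, so rows that repeat a pose let the fingers close. It gives the time, the measured TCP pose, the force, the opening and the grip force at its end, in the units of the state.
- read_state(): the state, without advancing time (a new reading comes with each control period).
- capture(name): name is "side" or "top" or "wrist"; returns a dict with "pixels" (384x512x3 uint8, red, green, blue), "z_map" (384x512 float32, m along the optical axis (not along the pixel's ray), 0 where there is no reading), "fov_y" (degrees; the focal length in pixels is half the picture's height over the tangent of half this angle, whatever the lens; pixels are square), "cx", "cy" (the principal point, pixels), "eye" and "attitude" of the camera in the world; the wrist camera has in their place "tool_from_camera" (4x4, takes a point from camera to tool coordinates, whose origin is the TCP and whose axes are the flange's). Camera axes: x right, y down, z forward; pixel columns grow to the right and rows downward; lengths in m; the calibration is good to about 2 mm. A picture is of the moment at which its call begins: read the wrist's pose just before it.
- sign_off(): hands the job in; it is judged then, once.
The state is a dict: "clock": time; "q": joint angles; "dq": joint speeds; "joint_torque": joint torques, N m; "ee_pos": TCP position; "tool_rot": TCP orientation; "force": force on the tool from outside, world axes, zero at the start; "ft_torque": the same for the moment, N m; "finger_gap": opening from 0.0 (shut) to 1.0 (fully open); "gripper_force": force on a finger pad.
Only numpy, scipy, OpenCV 4.12 (cv2) and the standard library are available. Lean on these libraries where they do the work, as an engineer would, in place of code of your own. Each camera call takes 0.05 s, during which the arm holds its last target. There are 200 camera calls.

TASK

The small dye bottle is locked in its push-to-release warmer: press its cap straight down until the catch lets go and it springs up, then take the bottle, lift it out and stand it upright in the white spill tray. Leave the bigger amber bottle locked in its own warmer.

Things in the scene. Friction and masses are not known exactly. Their poses are not given: they have to be found in the camera images.
- bottle_dye: Small clear bottle, white cap, 62 mm tall, loose, 60 g; origin at the centre of its underside, z up. Body 32 mm across up to 41 mm, cap 18 mm across from 53 to 62 mm. It sits in the bore of a fixed warmer block 76 x 60 mm, aluminium top 62 mm above the worktop. Locked: underside at 16 mm, cap top at 78 mm; a steel catch 10 mm wide on the block, 9 mm high, holds its shoulder from one side.
- dye_plunger (a joint): Height (m) of the sprung plunger under the dye bottle: 0 locked, -0.006 hard stop, +0.030 sprung up. A push of over 4 mm (about 3 N, more at the stop) frees the catch, which slides 8 mm outward for good. Once the cap is let go the bottle rises in about 0.5 s to 30 mm above its locked height: cap top at 108 mm, 25 mm of the cylindrical body clear of the block's top, 16 mm still in the bore.
- spill_tray: White open square tray, fixed, 130 x 130 mm and 16 mm high with 4 mm walls and a 4 mm floor; origin at the centre of its underside, x and y along its sides. Where the bottle must stand.
- bottle_amber: The bigger brown bottle with a black cap, 45 mm across and 98 mm tall, origin at the centre of its underside; locked in the same way in a second, larger fixed warmer (92 x 73 mm, top 88 mm and cap top 114 mm above the worktop). It must stay there.
Mind the look-alikes: they are no part of the job. Leave any brown or yellow look-alike of the spill_tray alone.

How it is judged:
On the way, in this order (a step that is already met when the one before it is completed fails the run):
1. the dye bottle is pressed in (value of joint dye_plunger below -0.001 m).
2. the dye bottle has sprung up (value of joint dye_plunger above 0.025 m and height (world z) of bottle_dye above 0.04 m), for 0.1 s.
3. the dye bottle is lifted out of the warmer (height (world z) of bottle_dye above 0.062 m), for 0.1 s.
At the end, for the whole second after the job is handed in: The dye bottle stands upright (within 0.15 rad) and still on the floor of the spill tray, anywhere inside its walls (underside within 5 mm of the tray's floor); the amber bottle is within 12 mm of where it started (x of bottle_dye in the frame of spill_tray between -0.055 and 0.055 m and y of bottle_dye in the frame of spill_tray between -0.055 and 0.055 m and height (world z) of bottle_dye between 0.001 and 0.009 m and angle between bottle_dye's own z axis and vertical below 0.15 rad and linear speed of bottle_dye below 0.02 m/s and distance of bottle_amber from where it was at the start of the episode below 0.012 m); the robot touches nothing.
It fails at once if the amber bottle is released from its warmer or taken out (distance of bottle_amber from where it was at the start of the episode above 0.015 m).
It also fails if it takes over 38 s, if anything falls off the work surface, if the arm or the gripper's body presses on something with over 40 N, if the wrist force passes 120 N, or if a joint passes its speed limit or range.

## Working session

There is one attempt and no reset: what is moved stays moved. The work goes in short steps, Python scripts to look and compute and a shell command to move; the robot and the scene stay as the last step left them, time stands still between calls to the robot, and variables do not carry over. Pictures are saved under pics/ and viewed, at most 13 in all, crops included, and the job is handed in when it is done.

```bash
mkdir -p pics; ls; cat > h.py <<'E'
from bench import *
import numpy as np, cv2
def world(c, s=None):
    if 'eye' in c:
        return np.array(c['attitude']).reshape(3,3), np.array(c['eye'])
    T=np.array(c['tool_from_camera']); R=np.array(s['tool_rot']).reshape(3,3)
    return R@T[:3,:3], R@T[:3,3]+np.array(s['ee_pos'])
def pts(c,s=None):
    R,e=world(c,s); h,w=c['z_map'].shape; f=h/2/np.tan(np.radians(c['fov_y'])/2)
    v,u=np.mgrid[:h,:w]; z=c['z_map']
    d=np.stack([(u-c['cx'])/f,(v-c['cy'])/f,np.ones_like(z)],-1)
    return (d*z[...,None])@R.T+e
def ray(c,u,v,zp,s=None):
    R,e=world(c,s); f=c['pixels'].shape[0]/2/np.tan(np.radians(c['fov_y'])/2)
    d=R@np.array([(u-c['cx'])/f,(v-c['cy'])/f,1.]); return e+d*(zp-e[2])/d[2]
E
python3 - <<'E'
from h import *
s=read_state(); print({k:np.round(v,3).tolist() for k,v in s.items()})
ims=[]
for n in ['top','side']:
    c=capture(n); np.save(f'{n}.npy',c,allow_pickle=True); print(n,c['fov_y'],c['cx'],c['cy'],c['eye'],np.round(c['attitude'],3).tolist())
    cv2.imwrite(f'pics/{n}.png',c['pixels'][...,::-1])
E
```

```text
pics
{'clock': 0.0, 'q': [1.076, 0.313, 1.498, 0.0, 1.331, -0.223], 'dq': [-0.002, 0.0, -0.0, -0.0, 0.002, -0.001], 'joint_torque': [0.0, -41.227, -25.974, -0.0, 0.004, 0.0], 'ee_pos': [0.141, 0.505, 0.21], 'tool_rot': [[-0.963, 0.268, -0.001], [0.268, 0.963, -0.001], [0.0, -0.001, -1.0]], 'force': [0.214, 1.36, 0.296], 'ft_torque': [-0.026, -0.019, -0.022], 'gripper_force': 0.0, 'finger_gap': 1.003}
top 54.60747959412049 257.20238191082075 183.99957688501092 [ 0.45749361 -0.08661481  1.0427809 ] [[0.009, -0.997, 0.076], [-1.0, -0.009, -0.004], [0.004, -0.076, -0.997]]
side 56.769417507123784 259.0297756943734 188.1258269031417 [0.59624269 0.72427464 0.59069814] [[-0.995, 0.066, -0.068], [0.093, 0.54, -0.837], [-0.018, -0.839, -0.544]]
```

View pics/top.png

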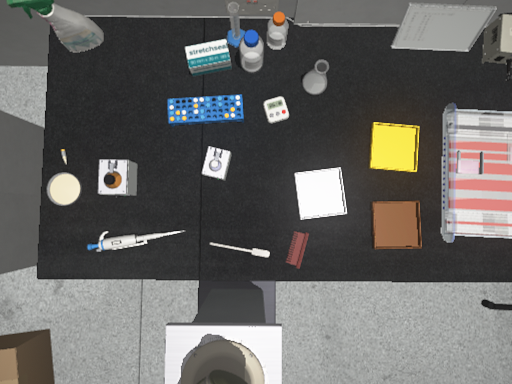

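View pics/side.png

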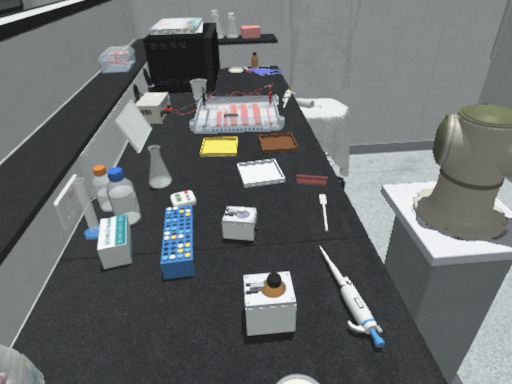

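Top view: dye warmer near (216,163), amber warmer near (117,177), and white tray near (320,193). Yellow and brown look-alikes are on the right. The side view agrees, with the dye warmer at (239,222).

```bash
python3 - <<'E'
from h import *
c=np.load('top.npy',allow_pickle=True).item(); P=pts(c); px=c['pixels'].astype(int)
def box(m,n,off):
    cs,_=cv2.findContours(m.astype(np.uint8),cv2.RETR_EXTERNAL,cv2.CHAIN_APPROX_NONE)
    k=max(cs,key=cv2.contourArea)
    return k.reshape(-1,2)+off
for n,(u0,u1,v0,v1),zp,zl in [('dye',(195,240,140,188),.062,(.052,.070)),('tray',(285,355,160,225),.016,(-.02,.03)),('amber',(90,145,150,205),.088,(.078,.097))]:
    r=(slice(v0,v1),slice(u0,u1)); z=P[r][...,2]
    m=(z>zl[0])&(z<zl[1])
    if n=='tray': m&=(px[r].min(-1)>130)
    k=box(m,n,(u0,v0)); w=np.array([ray(c,u,v,zp)[:2] for u,v in k],np.float32)
    print(n,cv2.minAreaRect(w), 'maxz',np.nanmax(z))
    if n=='dye':
        cap=(z>.073)&(z<.085); print('cap',cap.sum(),P[r][cap].mean(0),np.round(P[r][cap],3)[::6].tolist())
C=c['pixels'][140:190,190:240,::-1]
s=np.load('side.npy',allow_pickle=True).item()['pixels'][195:250,210:270,::-1]
cv2.imwrite('pics/z.png',np.hstack([cv2.resize(C,(400,400),interpolation=2),cv2.resize(s,(400,400),interpolation=2)]))
E
```

```text
dye ((0.590688169002533, 0.019688956439495087), (0.05985163897275925, 0.07520252466201782), 76.5802993774414) maxz 1.0427808982959212
cap 41 [0.5859649  0.02189091 0.07748366] [[0.618, 0.019, 0.073], [0.59, 0.026, 0.079], [0.588, 0.026, 0.079], [0.585, 0.028, 0.079], [0.586, 0.013, 0.074], [0.583, 0.015, 0.078], [0.58, 0.015, 0.078]]
tray ((0.5128898620605469, -0.26487621665000916), (0.1315390020608902, 0.1315392702817917), 7.408966541290283) maxz 1.0427808982959212
amber ((0.5478929877281189, 0.2807263731956482), (0.08823643624782562, 0.07530180364847183), 0.08371011912822723) maxz 1.0427808982959212
```

View pics/z.png

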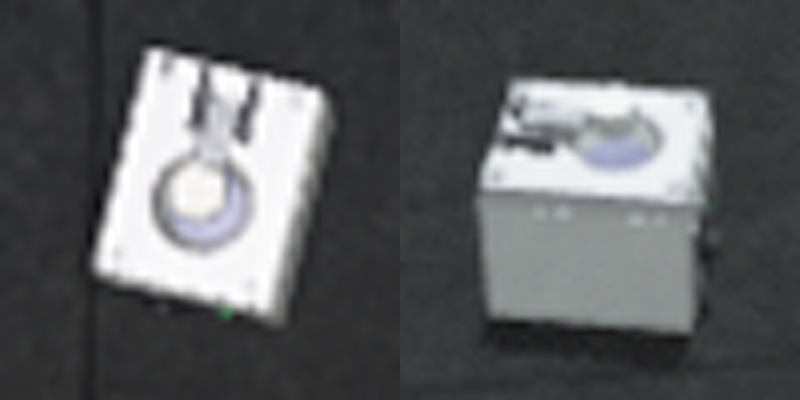

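The catch sits on the +x side along the block's long axis, so closing across the short axis nearly matches the current tool yaw. Next I work out the move above the cap.

```bash
python3 - <<'E'
from h import *
c=np.load('top.npy',allow_pickle=True).item(); s=read_state()
cap=ray(c,214.4,163.8,.078); print(cap)
R=np.array(s['tool_rot']); print(R.T@(np.array([*cap[:2],.2])-s['ee_pos'])*100)
E
```

```text
[0.58301127 0.02213845 0.078     ]
[-55.57309915 -34.68976499   1.02476898]
```

```bash
python3 -m creep '[{"dx":-5,"dy":-3.1,"dz":0,"gripper":8.5},{"dx":-10,"dy":-6.2},{"dx":-15,"dy":-9.4},{"dx":-20,"dy":-12.5},{"dx":-25,"dy":-15.6},{"dx":-30,"dy":-18.7},{"dx":-35,"dy":-21.8},{"dx":-40,"dy":-25},{"dx":-45,"dy":-28},{"dx":-50,"dy":-31.2,"dz":0.5,"az":-2},{"dx":-55.6,"dy":-34.7,"dz":1,"az":-2},{"dx":-55.6,"dy":-34.7,"dz":1,"az":-2}]'
python3 -m creep '[{"dx":0},{"dx":0},{"dx":0}]'
python3 - <<'E'
from h import *
s=read_state(); c=capture('wrist'); np.save('w.npy',[c,s],allow_pickle=True)
print(s['ee_pos'],np.round(s['tool_rot'],3).tolist(),s['clock'])
cv2.imwrite('pics/w1.png',c['pixels'][...,::-1])
E
```

```text
[0.14081981 0.5055083  0.2100118 ] [[-0.963, 0.268, -0.001], [0.268, 0.963, -0.001], [0.0, -0.001, -1.0]] 0.1validation failed for argument at $[0]...
validation failed for argument at $[0]...
```

View pics/w1.png

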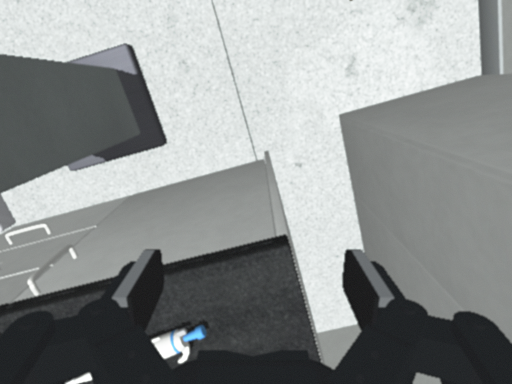

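The wrist view still shows the start pose, with the fingers at the bottom of the frame. The move was refused because every row needs all the keys.

```bash
python3 -m creep '[{"gripper":8.5,"dx":-5,"dy":-3.1,"dz":0,"ax":0,"ay":0,"az":0},{"gripper":8.5,"dx":-10,"dy":-6.2,"dz":0,"ax":0,"ay":0,"az":0},{"gripper":8.5,"dx":-15,"dy":-9.4,"dz":0,"ax":0,"ay":0,"az":0},{"gripper":8.5,"dx":-20,"dy":-12.5,"dz":0,"ax":0,"ay":0,"az":0},{"gripper":8.5,"dx":-25,"dy":-15.6,"dz":0,"ax":0,"ay":0,"az":0},{"gripper":8.5,"dx":-30,"dy":-18.7,"dz":0,"ax":0,"ay":0,"az":0},{"gripper":8.5,"dx":-35,"dy":-21.8,"dz":0,"ax":0,"ay":0,"az":0},{"gripper":8.5,"dx":-40,"dy":-25,"dz":0,"ax":0,"ay":0,"az":0},{"gripper":8.5,"dx":-45,"dy":-28,"dz":0.5,"ax":0,"ay":0,"az":-2},{"gripper":8.5,"dx":-50,"dy":-31.2,"dz":1,"ax":0,"ay":0,"az":-2},{"gripper":8.5,"dx":-55.6,"dy":-34.7,"dz":1,"ax":0,"ay":0,"az":-2},{"gripper":8.5,"dx":-55.6,"dy":-34.7,"dz":1,"ax":0,"ay":0,"az":-2}]'
python3 -m creep '[{"gripper":8.5,"dx":0,"dy":0,"dz":0,"ax":0,"ay":0,"az":0},{"gripper":8.5,"dx":0,"dy":0,"dz":0,"ax":0,"ay":0,"az":0},{"gripper":8.5,"dx":0,"dy":0,"dz":0,"ax":0,"ay":0,"az":0}]'
python3 - <<'E'
from h import *
s=read_state(); c=capture('wrist'); np.save('w.npy',[c,s],allow_pickle=True)
print(s['ee_pos'],np.round(s['tool_rot'],3).tolist(),s['clock'])
cv2.imwrite('pics/w2.png',c['pixels'][...,::-1])
E
```

```text
clock: 1.65
ee_pos: [0.5847, 0.0192, 0.1992]
tool_rot: [[-0.971, 0.238, -0.001], [0.238, 0.971, -0.0], [0.001, -0.0, -1.0]]
force: [-0.3, 1.1, -0.2]
finger_gap: 0.994
gripper_force: 0.0
clock: 2.02
ee_pos: [0.583, 0.0232, 0.2009]
tool_rot: [[-0.972, 0.233, 0.0], [0.233, 0.972, -0.0], [-0.0, 0.0, -1.0]]
force: [0.3, 0.1, 0.5]
finger_gap: 0.998
gripper_force: 0.0
[0.58298385 0.02315786 0.20088582] [[-0.972, 0.233, 0.0], [0.233, 0.972, -0.0], [-0.0, 0.0, -1.0]] 2.025
```

View pics/w2.png

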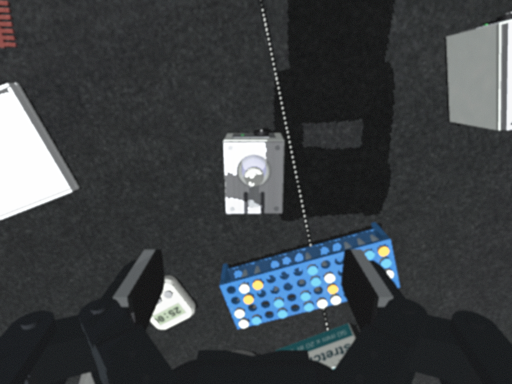

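Wrist view: dye warmer at about (253,173), cap at about (253,176), catch pointing down the image (+x). I measure the cap and block from here.

```bash
python3 - <<'E'
from h import *
c,s=np.load('w.npy',allow_pickle=True); P=pts(c,s)
r=(slice(120,225),slice(212,295)); p=P[r]; z=p[...,2]
m=(abs(z-.062)<.006); k,_=cv2.findContours(m.astype(np.uint8),0,1); k=max(k,key=cv2.contourArea).reshape(-1,2)+(212,120)
print(cv2.minAreaRect(np.array([ray(c,u,v,.062,s)[:2] for u,v in k],np.float32)), np.median(z[m]))
m=(z>.0745)&(z<.084); n,l,st,ce=cv2.connectedComponentsWithStats(m.astype(np.uint8))
for i in range(1,n):
    if st[i,4]>20:
        q=p[l==i]; print(st[i],ce[i]+(212,120),q.mean(0),ray(c,*(ce[i]+(212,120)),.078,s),q.min(0),q.max(0))
C=c['pixels'][r][...,::-1]; cv2.imwrite('pics/w2z.png',cv2.resize(C,None,fx=5,fy=5,interpolation=2))
E
```

```text
((0.5895922780036926, 0.023303911089897156), (0.057823020964860916, 0.0740981251001358), 76.72174835205078) 0.061225785983811315
[ 32  47  20  19 289] [253.4982699  176.37716263] [0.58379525 0.02469215 0.07728206] [0.58357342 0.0247428  0.078     ] [0.57498019 0.01504443 0.07450658] [0.59369245 0.03392127 0.07945455]
```

View pics/w2z.png

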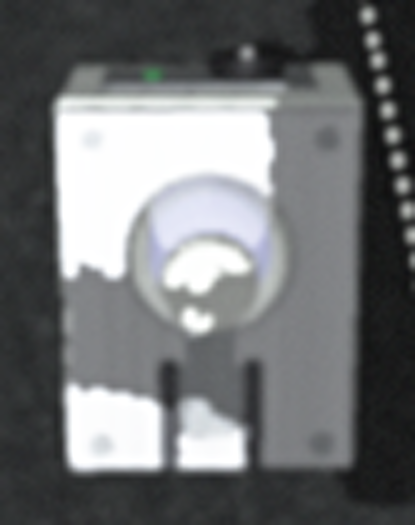

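The crop shows the cap centred under the tool: the wrist estimate (0.584, 0.0245) is within 2 mm of the TCP. I shut the fingers and go down.

```bash
python3 -m creep '[{"gripper":0,"dx":0,"dy":0.05,"dz":3,"ax":0,"ay":0,"az":0},{"gripper":0,"dx":0,"dy":0.05,"dz":6,"ax":0,"ay":0,"az":0},{"gripper":0,"dx":0,"dy":0.05,"dz":8,"ax":0,"ay":0,"az":0},{"gripper":0,"dx":0,"dy":0.05,"dz":9,"ax":0,"ay":0,"az":0},{"gripper":0,"dx":0,"dy":0.05,"dz":10,"ax":0,"ay":0,"az":0},{"gripper":0,"dx":0,"dy":0.05,"dz":11,"ax":0,"ay":0,"az":0},{"gripper":0,"dx":0,"dy":0.05,"dz":11.7,"ax":0,"ay":0,"az":0},{"gripper":0,"dx":0,"dy":0.05,"dz":11.7,"ax":0,"ay":0,"az":0},{"gripper":0,"dx":0,"dy":0.05,"dz":11.7,"ax":0,"ay":0,"az":0}]' 40
```

```text
clock: 3.2
ee_pos: [0.5837, 0.0226, 0.0838]
tool_rot: [[-0.972, 0.235, 0.001], [0.235, 0.972, -0.0], [-0.001, 0.0, -1.0]]
force: [0.1, -0.4, 0.6]
finger_gap: 0.005
gripper_force: 0.0
```

```bash
python3 -m creep '[{"gripper":0,"dx":0,"dy":0,"dz":0.4,"ax":0,"ay":0,"az":0},{"gripper":0,"dx":0,"dy":0,"dz":0.7,"ax":0,"ay":0,"az":0},{"gripper":0,"dx":0,"dy":0,"dz":0.9,"ax":0,"ay":0,"az":0},{"gripper":0,"dx":0,"dy":0,"dz":1.05,"ax":0,"ay":0,"az":0},{"gripper":0,"dx":0,"dy":0,"dz":1.05,"ax":0,"ay":0,"az":0}]'
```

```text
clock: 3.82
ee_pos: [0.5835, 0.0227, 0.0729]
tool_rot: [[-0.972, 0.235, -0.0], [0.235, 0.972, 0.0], [0.0, -0.0, -1.0]]
force: [0.1, -0.2, 0.5]
finger_gap: -0.001
gripper_force: 0.0
```

No contact force, though 3 N was expected, so I check from the side before going on.

```bash
python3 - <<'E'
from h import *
c=capture('side'); w=capture('wrist'); s=read_state(); print(s['force'],s['ee_pos'])
a=cv2.resize(c['pixels'][150:250,190:290],(600,600),interpolation=2)
cv2.imwrite('pics/p1.png',a[...,::-1])
E
```

```text
[ 0.12255602  0.49328968 -1.0511654 ] [0.58356177 0.02267578 0.07308331]
```

View pics/p1.png

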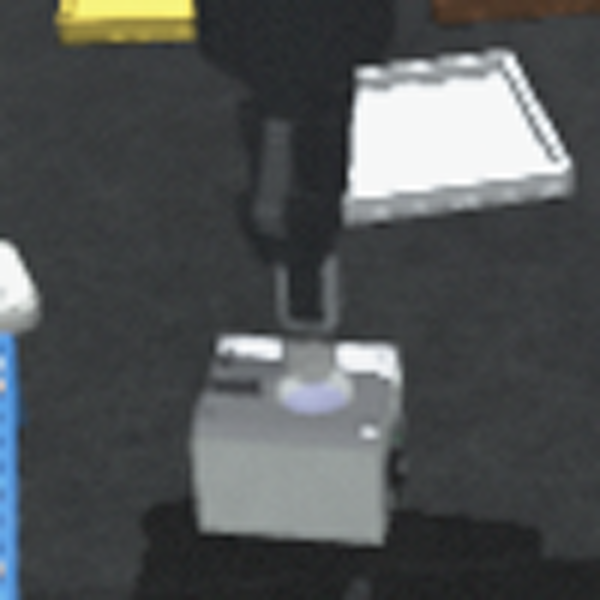

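```bash
python3 -m creep '[{"gripper":0,"dx":0,"dy":0,"dz":0.15,"ax":0,"ay":0,"az":0},{"gripper":0,"dx":0,"dy":0,"dz":0.15,"ax":0,"ay":0,"az":0}]'
python3 - <<'E'
from h import *
c=np.load('side.npy',allow_pickle=True).item(); R,e=world(c); f=192/np.tan(np.radians(c['fov_y'])/2)
for p in ([.5835,.0227,.073],[.5835,.0235,.078],[.5835,.0235,.072]):
    q=R.T@(np.array(p)-e); u=q[:2]/q[2]*f+[c['cx'],c['cy']]; print(u,(u-[190,150])*6)
print(np.round([read_state()['force'] for _ in range(3)],2))
E
```

```text
clock: 4.18
ee_pos: [0.5834, 0.0227, 0.0714]
tool_rot: [[-0.972, 0.235, -0.0], [0.235, 0.972, 0.0], [0.0, -0.0, -1.0]]
force: [-1.2, 0.3, 0.4]
finger_gap: -0.002
gripper_force: 0.0
[241.39115562 210.53799931] [308.34693374 363.22799587]
[241.31509762 209.08101442] [307.89058574 354.48608652]
[241.42655681 211.06091398] [308.55934085 366.36548386]
[[-1.2   0.28  0.39]
 [-1.2   0.28  0.39]
 [-1.2   0.28  0.39]]
```

```bash
python3 - <<'E'
from h import *
c=capture('side'); P=pts(c)
for v in range(196,222): print(v,[tuple(np.round(P[v,u]*1000).astype(int).tolist())+tuple((c['pixels'][v,u]//10).tolist()) for u in (238,241,244)])
t=capture('top'); s=read_state(); w=capture('wrist')
a=np.hstack([cv2.resize(c['pixels'][185:225,221:261],(400,400),interpolation=2),cv2.resize(w['pixels'][100:384,114:398],(400,400),interpolation=2)])
cv2.imwrite('pics/p2.png',a[...,::-1])
E
```

```text
196 [(590, 34, 124, 4, 4, 4), (583, 31, 121, 4, 4, 4), (576, 30, 120, 9, 10, 10)]
197 [(590, 35, 122, 4, 4, 4), (583, 32, 119, 4, 4, 4), (576, 29, 117, 9, 10, 10)]
198 [(590, 34, 119, 4, 4, 4), (583, 35, 119, 4, 4, 4), (576, 30, 115, 9, 10, 10)]
199 [(590, 34, 116, 4, 4, 4), (583, 33, 114, 4, 4, 4), (576, 30, 112, 9, 10, 10)]
200 [(590, 34, 113, 5, 5, 5), (583, 36, 113, 4, 4, 4), (576, 32, 110, 9, 9, 10)]
201 [(590, 35, 110, 5, 5, 5), (583, 30, 106, 4, 4, 4), (576, 33, 108, 9, 9, 9)]
202 [(591, 35, 108, 5, 6, 6), (583, 33, 106, 4, 4, 4), (576, 32, 104, 9, 9, 9)]
203 [(591, 34, 104, 6, 7, 7), (584, 36, 105, 3, 4, 4), (577, 34, 103, 9, 9, 9)]
204 [(591, 27, 96, 7, 7, 8), (584, 36, 102, 7, 8, 8), (577, 34, 100, 10, 10, 10)]
205 [(590, -103, 1, 7, 8, 8), (584, 29, 94, 9, 10, 10), (577, 32, 96, 9, 10, 10)]
206 [(590, -96, 2, 8, 8, 8), (582, -98, 0, 8, 8, 8), (573, -94, 2, 6, 7, 7)]
207 [(591, -9, 61, 11, 12, 12), (584, 17, 80, 12, 12, 12), (574, -90, 1, 10, 10, 11)]
208 [(591, -4, 62, 13, 13, 13), (584, 22, 80, 13, 14, 14), (577, 21, 79, 13, 13, 14)]
209 [(591, 1, 62, 13, 13, 13), (584, 2
[... 378 characters left out ...]
16, 17, 18)]
214 [(592, 26, 66, 20, 20, 21), (585, 30, 68, 17, 18, 20), (578, 31, 68, 18, 19, 21)]
215 [(592, 28, 64, 18, 19, 20), (585, 32, 67, 18, 18, 21), (578, 32, 66, 17, 18, 21)]
216 [(593, 29, 62, 17, 18, 21), (585, 36, 66, 17, 18, 21), (578, 35, 65, 16, 17, 20)]
217 [(593, 32, 61, 16, 16, 19), (586, 36, 64, 17, 17, 20), (578, 38, 64, 16, 17, 20)]
218 [(593, 39, 64, 13, 14, 15), (586, 39, 62, 15, 16, 18), (578, 38, 61, 14, 15, 17)]
219 [(593, 43, 63, 12, 13, 13), (586, 41, 61, 12, 13, 13), (579, 47, 65, 12, 12, 13)]
220 [(593, 45, 62, 12, 13, 13), (586, 48, 64, 12, 13, 13), (579, 46, 61, 12, 13, 13)]
221 [(594, 50, 63, 13, 13, 13), (586, 49, 61, 12, 13, 13), (579, 52, 63, 12, 13, 13)]
```

View pics/p2.png

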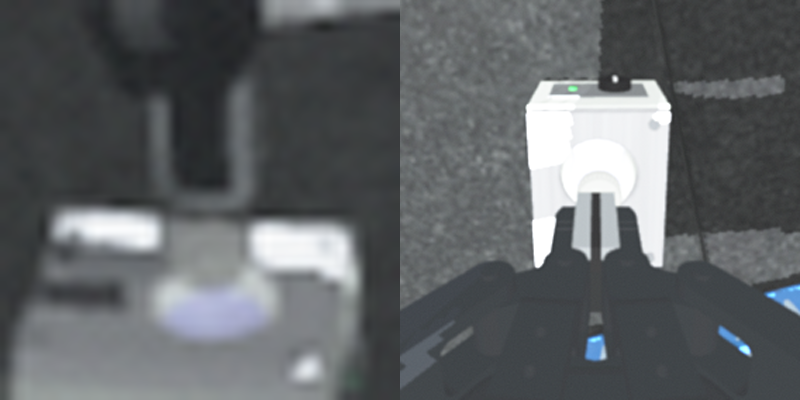

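The side depth shows the fingertips actually end near z≈0.094, while the cap is untouched at 0.079. The real tips are therefore about 2 cm behind the reported TCP. I continue down in small steps and watch the force.

```bash
python3 -m creep '[{"gripper":0,"dx":0,"dy":0.05,"dz":0.6,"ax":0,"ay":0,"az":0},{"gripper":0,"dx":0,"dy":0.05,"dz":1.2,"ax":0,"ay":0,"az":0},{"gripper":0,"dx":0,"dy":0.05,"dz":1.2,"ax":0,"ay":0,"az":0}]'; python3 -m creep '[{"gripper":0,"dx":0,"dy":0,"dz":0.2,"ax":0,"ay":0,"az":0},{"gripper":0,"dx":0,"dy":0,"dz":0.3,"ax":0,"ay":0,"az":0},{"gripper":0,"dx":0,"dy":0,"dz":0.3,"ax":0,"ay":0,"az":0}]' | egrep 'pos|force'
```

```text
clock: 4.7
ee_pos: [0.5832, 0.0232, 0.0587]
tool_rot: [[-0.972, 0.235, -0.001], [0.235, 0.972, 0.0], [0.001, -0.0, -1.0]]
force: [-1.0, -0.1, 0.1]
finger_gap: -0.002
gripper_force: 0.0
ee_pos: [0.5838, 0.0231, 0.0569]
force: [-0.4, 0.4, 2.9]
gripper_force: 1.6
```

```bash
python3 -m creep '[{"gripper":0,"dx":0,"dy":0,"dz":0.15,"ax":0,"ay":0,"az":0},{"gripper":0,"dx":0,"dy":0,"dz":0.3,"ax":0,"ay":0,"az":0},{"gripper":0,"dx":0,"dy":0,"dz":0.3,"ax":0,"ay":0,"az":0}]' | egrep 'pos|force'
```

```text
ee_pos: [0.5836, 0.0232, 0.0533]
force: [0.4, 0.1, 3.8]
gripper_force: 1.5
```

```bash
python3 -m creep '[{"gripper":0,"dx":0,"dy":0,"dz":0.15,"ax":0,"ay":0,"az":0},{"gripper":0,"dx":0,"dy":0,"dz":0.25,"ax":0,"ay":0,"az":0},{"gripper":0,"dx":0,"dy":0,"dz":0.25,"ax":0,"ay":0,"az":0}]' | egrep 'pos|force'
```

```text
ee_pos: [0.5837, 0.0231, 0.051]
force: [0.4, -0.7, 4.5]
gripper_force: 2.0
```

```bash
python3 -m creep '[{"gripper":0,"dx":0,"dy":0,"dz":0.1,"ax":0,"ay":0,"az":0},{"gripper":0,"dx":0,"dy":0,"dz":0.15,"ax":0,"ay":0,"az":0},{"gripper":0,"dx":0,"dy":0,"dz":0.15,"ax":0,"ay":0,"az":0}]' | egrep 'pos|force'
```

```text
ee_pos: [0.5842, 0.0231, 0.0508]
force: [-2.0, 0.8, 13.6]
gripper_force: 6.7
```

Hard stop reached at 13.6 N, with the tips 21 mm above the reported TCP. I lift off, open and look.

```bash
python3 -m creep '[{"gripper":0,"dx":0,"dy":0,"dz":-3,"ax":0,"ay":0,"az":0},{"gripper":0,"dx":0,"dy":0,"dz":-7,"ax":0,"ay":0,"az":0},{"gripper":0,"dx":0,"dy":0,"dz":-11,"ax":0,"ay":0,"az":0},{"gripper":8.5,"dx":0,"dy":0,"dz":-13,"ax":0,"ay":0,"az":0},{"gripper":8.5,"dx":0,"dy":0,"dz":-13,"ax":0,"ay":0,"az":0},{"gripper":8.5,"dx":0,"dy":0,"dz":-13,"ax":0,"ay":0,"az":0},{"gripper":8.5,"dx":0,"dy":0,"dz":-13,"ax":0,"ay":0,"az":0},{"gripper":8.5,"dx":0,"dy":0,"dz":-13,"ax":0,"ay":0,"az":0}]'
python3 - <<'E'
from h import *
s=read_state(); c=capture('wrist'); P=pts(c,s); d=capture('side'); Q=pts(d)
r=(slice(100,260),slice(200,310)); p=P[r]; z=p[...,2]
m=(z>.1)&(z<.115); n,l,st,ce=cv2.connectedComponentsWithStats(m.astype(np.uint8))
for i in range(1,n):
    if st[i,4]>20: print(st[i],p[l==i].mean(0),ray(c,*(ce[i]+(200,100)),.108,s))
a=np.hstack([cv2.resize(d['pixels'][165:245,200:280],(400,400),interpolation=2),cv2.resize(c['pixels'][100:300,150:350],(400,400),interpolation=2)])
cv2.imwrite('pics/p3.png',a[...,::-1])
E
```

```text
clock: 7.2
ee_pos: [0.5834, 0.0232, 0.1788]
tool_rot: [[-0.972, 0.235, -0.001], [0.235, 0.972, 0.0], [0.001, -0.0, -1.0]]
force: [-0.9, -0.4, 0.7]
finger_gap: 0.996
gripper_force: 0.0
[ 42  82  24  24 435] [0.58399189 0.0245936  0.10612479] [0.58334019 0.0247448  0.108     ]
```

View pics/p3.png

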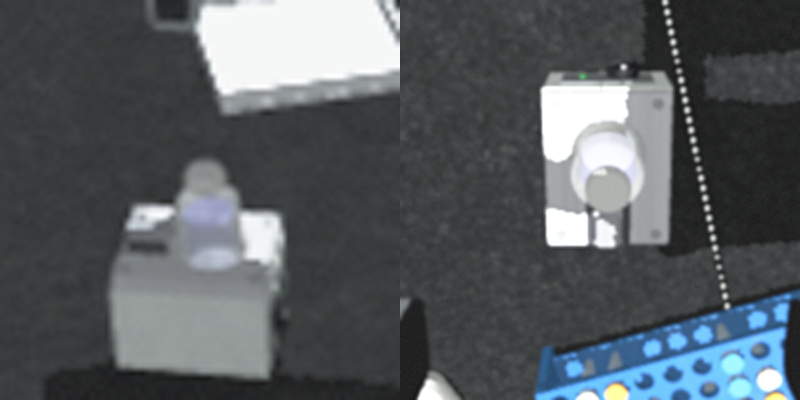

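The dye bottle has sprung up: cap top is at about 0.107 and centred at (0.5835, 0.0245). I go down with open fingers to 2–4 mm above the block top and grip.

```bash
python3 -m creep '[{"gripper":8.5,"dx":0,"dy":0.1,"dz":4,"ax":0,"ay":0,"az":0},{"gripper":8.5,"dx":0,"dy":0.1,"dz":8,"ax":0,"ay":0,"az":0},{"gripper":8.5,"dx":0,"dy":0.1,"dz":11,"ax":0,"ay":0,"az":0},{"gripper":8.5,"dx":0,"dy":0.1,"dz":13,"ax":0,"ay":0,"az":0},{"gripper":8.5,"dx":0,"dy":0.1,"dz":13.5,"ax":0,"ay":0,"az":0},{"gripper":8.5,"dx":0,"dy":0.1,"dz":13.5,"ax":0,"ay":0,"az":0},{"gripper":8.5,"dx":0,"dy":0.1,"dz":13.5,"ax":0,"ay":0,"az":0}]' | egrep 'pos|force'
python3 -m creep '[{"gripper":2.5,"dx":0,"dy":0,"dz":0,"ax":0,"ay":0,"az":0},{"gripper":2.5,"dx":0,"dy":0,"dz":0,"ax":0,"ay":0,"az":0},{"gripper":2.5,"dx":0,"dy":0,"dz":0,"ax":0,"ay":0,"az":0},{"gripper":2.5,"dx":0,"dy":0,"dz":0,"ax":0,"ay":0,"az":0},{"gripper":2.5,"dx":0,"dy":0,"dz":0,"ax":0,"ay":0,"az":0},{"gripper":2.5,"dx":0,"dy":0,"dz":0,"ax":0,"ay":0,"az":0},{"gripper":2.5,"dx":0,"dy":0,"dz":0,"ax":0,"ay":0,"az":0},{"gripper":2.5,"dx":0,"dy":0,"dz":0,"ax":0,"ay":0,"az":0}]' 30
```

```text
ee_pos: [0.5844, 0.0241, 0.0455]
force: [-0.6, 0.5, -0.0]
gripper_force: 0.0
clock: 9.18
ee_pos: [0.5839, 0.0241, 0.0445]
tool_rot: [[-0.972, 0.235, 0.0], [0.235, 0.972, -0.0], [-0.0, -0.0, -1.0]]
force: [0.2, 0.2, 0.3]
finger_gap: 0.356
gripper_force: 32.4
```

```bash
python3 -m creep '[{"gripper":2.5,"dx":0,"dy":0,"dz":-1,"ax":0,"ay":0,"az":0},{"gripper":2.5,"dx":0,"dy":0,"dz":-3,"ax":0,"ay":0,"az":0},{"gripper":2.5,"dx":0,"dy":0,"dz":-6,"ax":0,"ay":0,"az":0},{"gripper":2.5,"dx":0,"dy":0,"dz":-8,"ax":0,"ay":0,"az":0},{"gripper":2.5,"dx":0,"dy":0,"dz":-8,"ax":0,"ay":0,"az":0},{"gripper":2.5,"dx":0,"dy":0,"dz":-8,"ax":0,"ay":0,"az":0}]' | egrep 'pos|force|gap'
python3 -m creep '[{"gripper":2.5,"dx":0,"dy":-3,"dz":0,"ax":0,"ay":0,"az":0},{"gripper":2.5,"dx":0,"dy":-7,"dz":0,"ax":0,"ay":0,"az":0},{"gripper":2.5,"dx":0,"dy":-11,"dz":0,"ax":0,"ay":0,"az":0},{"gripper":2.5,"dx":0,"dy":-15,"dz":0,"ax":0,"ay":0,"az":0},{"gripper":2.5,"dx":0,"dy":-19,"dz":0,"ax":0,"ay":0,"az":0},{"gripper":2.5,"dx":0,"dy":-23,"dz":0,"ax":0,"ay":0,"az":0},{"gripper":2.5,"dx":0,"dy":-27,"dz":0,"ax":0,"ay":0,"az":0},{"gripper":2.5,"dx":0,"dy":-29.8,"dz":0,"ax":0,"ay":0,"az":0},{"gripper":2.5,"dx":0,"dy":-29.8,"dz":0,"ax":0,"ay":0,"az":0},{"gripper":2.5,"dx":0,"dy":-29.8,"dz":0,"ax":0,"ay":0,"az":0}]' | egrep 'pos|force|gap'
python3 - <<'E'
from h import *
d=capture('side'); Q=pts(d); s=read_state()
m=(abs(Q[...,0]-s['ee_pos'][0])<.03)&(abs(Q[...,1]-s['ee_pos'][1])<.04)&(Q[...,2]>.03)&(Q[...,2]<.3)
v,u=np.where(m); print(Q[m].min(0),u.min(),u.max(),v.min(),v.max())
cv2.imwrite('pics/p4.png',cv2.resize(d['pixels'][110:200,210:310],(667,600),interpolation=2)[...,::-1])
E
```

```text
ee_pos: [0.5834, 0.0242, 0.1237]
force: [-0.2, 0.1, -1.2]
finger_gap: 0.353
gripper_force: 32.2
ee_pos: [0.5138, -0.2647, 0.1238]
force: [-0.1, -0.4, -0.8]
finger_gap: 0.357
gripper_force: 32.2
[ 0.48405556 -0.30102044  0.12561655] 248 269 85 141
```

View pics/p4.png

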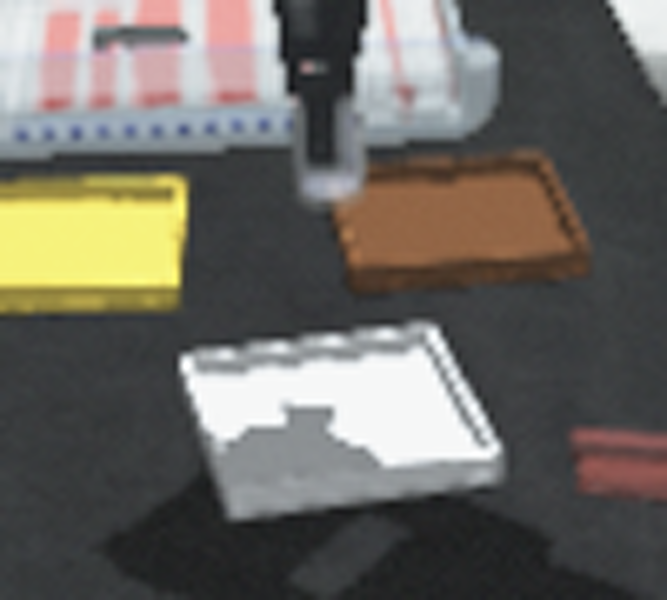

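The bottle is held upright and its lowest point is at 0.1256, as expected (underside ≈ TCP + 1.5 mm). It is over the white tray's centre, so I lower it.

```bash
python3 -m creep '[{"gripper":2.5,"dx":0,"dy":0,"dz":3,"ax":0,"ay":0,"az":0},{"gripper":2.5,"dx":0,"dy":0,"dz":6,"ax":0,"ay":0,"az":0},{"gripper":2.5,"dx":0,"dy":0,"dz":9,"ax":0,"ay":0,"az":0},{"gripper":2.5,"dx":0,"dy":0,"dz":11,"ax":0,"ay":0,"az":0},{"gripper":2.5,"dx":0,"dy":0,"dz":11.8,"ax":0,"ay":0,"az":0},{"gripper":2.5,"dx":0,"dy":0,"dz":11.8,"ax":0,"ay":0,"az":0},{"gripper":2.5,"dx":0,"dy":0,"dz":11.8,"ax":0,"ay":0,"az":0}]' | egrep 'pos|force|gap'
python3 -m creep '[{"gripper":2.5,"dx":0,"dy":0,"dz":0.15,"ax":0,"ay":0,"az":0},{"gripper":2.5,"dx":0,"dy":0,"dz":0.15,"ax":0,"ay":0,"az":0},{"gripper":2.5,"dx":0,"dy":0,"dz":0.15,"ax":0,"ay":0,"az":0}]' | egrep 'pos|force|gap'
```

```text
ee_pos: [0.5144, -0.2657, 0.0074]
force: [-0.1, -0.0, -0.1]
finger_gap: 0.352
gripper_force: 32.2
ee_pos: [0.514, -0.2656, 0.0051]
force: [-0.2, 0.0, -0.9]
finger_gap: 0.356
gripper_force: 32.2
```

```bash
python3 -m creep '[{"gripper":2.5,"dx":0,"dy":0,"dz":0.1,"ax":0,"ay":0,"az":0},{"gripper":2.5,"dx":0,"dy":0,"dz":0.15,"ax":0,"ay":0,"az":0},{"gripper":2.5,"dx":0,"dy":0,"dz":0.15,"ax":0,"ay":0,"az":0}]' | egrep 'pos|force|gap'
```

```text
ee_pos: [0.5139, -0.2655, 0.0034]
force: [-0.0, 0.0, -0.8]
finger_gap: 0.354
gripper_force: 32.2
```

```bash
python3 -m creep '[{"gripper":2.5,"dx":0,"dy":0,"dz":0.1,"ax":0,"ay":0,"az":0},{"gripper":2.5,"dx":0,"dy":0,"dz":0.1,"ax":0,"ay":0,"az":0},{"gripper":2.5,"dx":0,"dy":0,"dz":0.1,"ax":0,"ay":0,"az":0}]' | egrep 'pos|force|gap'
```

```text
ee_pos: [0.5141, -0.2656, 0.0028]
force: [-0.8, -0.1, 3.9]
finger_gap: 0.353
gripper_force: 32.7
```

The bottle is on the floor at 3.9 N. I release and rise straight up.

```bash
python3 -m creep '[{"gripper":4,"dx":0,"dy":0,"dz":0,"ax":0,"ay":0,"az":0},{"gripper":6,"dx":0,"dy":0,"dz":0,"ax":0,"ay":0,"az":0},{"gripper":7,"dx":0,"dy":0,"dz":0,"ax":0,"ay":0,"az":0},{"gripper":7,"dx":0,"dy":0,"dz":0,"ax":0,"ay":0,"az":0},{"gripper":7,"dx":0,"dy":0,"dz":-1,"ax":0,"ay":0,"az":0},{"gripper":7,"dx":0,"dy":0,"dz":-4,"ax":0,"ay":0,"az":0},{"gripper":7,"dx":0,"dy":0,"dz":-8,"ax":0,"ay":0,"az":0},{"gripper":7,"dx":0,"dy":0,"dz":-13,"ax":0,"ay":0,"az":0},{"gripper":7,"dx":0,"dy":0,"dz":-17,"ax":0,"ay":0,"az":0},{"gripper":7,"dx":0,"dy":0,"dz":-17,"ax":0,"ay":0,"az":0},{"gripper":7,"dx":0,"dy":0,"dz":-17,"ax":0,"ay":0,"az":0}]'
python3 - <<'E'
from h import *
s=read_state(); c=capture('wrist'); p=pts(c,s); d=capture('side')
z=p[...,2]; m=(z>.055)&(z<.075)&(np.hypot(p[...,0]-.513,p[...,1]+.265)<.05); print(m.sum(),p[m].mean(0),p[m].max(0),s['clock'])
a=np.hstack([cv2.resize(d['pixels'][130:210,220:300],(400,400),interpolation=2),cv2.resize(c['pixels'][50:300,130:380],(400,400),interpolation=2)])
cv2.imwrite('pics/p5.png',a[...,::-1])
E
```

```text
clock: 14.6
ee_pos: [0.5136, -0.2653, 0.1721]
tool_rot: [[-0.972, 0.235, -0.001], [0.235, 0.972, 0.001], [0.001, 0.0, -1.0]]
force: [-0.1, -0.6, 0.1]
finger_gap: 0.824
gripper_force: 0.0
352 [ 0.51419066 -0.26493984  0.063935  ] [ 0.52448272 -0.25578163  0.06630808] 14.6
```

View pics/p5.png

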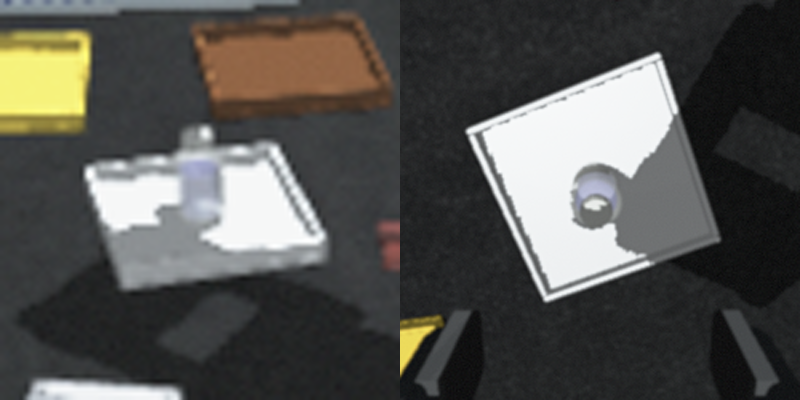

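The bottle stands upright in the middle of the white tray (cap top at 0.066 = 4 + 62 mm), and the gripper is clear.

```bash
python3 -c "
from bench import *
print(sign_off())"
```

```text
the job is handed in; nothing more can be done
None
```

The dye bottle was pressed until it sprang up, lifted out and stood upright near the centre of the white spill tray; the amber bottle was never approached, and the job was handed in at about 15 s with no verdict returned.

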